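# Set and lock the dissecting magnifier

## Robot

A 6-joint arm with a two-finger parallel gripper is mounted at the origin on the work surface. World frame = base frame: x ahead of the robot, y to its left, z up, the work surface at z = 0. Lengths are in m, angles in degrees, forces in N, time in s.
With the tool pointing down it reaches from about 0.25 to 0.725 m from the base axis. Payload 9.7 kg.
Tool frame: the origin (TCP) lies between the finger pads; the fingertips stand 25 mm ahead of it and the grasp point (between the pads) lies 6 mm ahead of it; z points along the fingers, y is the line along which they close (so a half turn about z gives the same grasp; the last joint's range is limited). The gripper opens to 85 mm and grips with 20 to 120 N. Pads are 22 mm wide; open, the fingers measure 114 mm over their backs; the gripper's body (76 mm by 85 mm) begins 54 mm behind the grasp point. The pads swing forward as they close: fully open they stand 13 mm farther back than shut.
Start: joints at [73.453, 4.979, 10.078, 95.1, 0, 90], TCP at [0.157, 0.527, 0.256] pointing down, gripper open.
Joint ranges: [-179.16, 179.16], [-48.56, 103.87], [-65.8, 70.77], [-126.05, 130.52], [-82.76, 87.17], [-180, 180]. Speed limits (degrees/s): [127.2, 127.2, 147.25, 180, 180, 180].

## Interface

Orientations are given as [roll, pitch, yaw] about the fixed x, y, z axes, in that order (R = Rz(yaw) Ry(pitch) Rx(roll)).
In Python, from workcell import bot gives the robot as it stands.
- The arm moves only by the tool shift_gripper, called after ">>>" as a command line: name --argument value ..., lists and objects as JSON in quotes. Schema: {"type":"object","properties":{"deltas":{"type":"array","items":{"type":"array","prefixItems":[{"type":"array","items":{"type":"number"},"minItems":3,"maxItems":3},{"type":"number"},{"type":"number"}],"minItems":3,"maxItems":3},"minItems":1,"maxItems":5},"clamp_n":{"type":"number"},"only":{"type":"string"},"quiet":{"type":"boolean"},"lines":{"type":"string"}},"required":["deltas"],"additionalProperties":false}. deltas is a list of rows, 1 to 5 of them, each written [[dx, dy, dz], turn, opening]: dx, dy, dz in units of 50 mm, then a turn about the tool's z in degrees, then the finger opening in m; each row is the pose to reach, as a shift and turn from the pose commanded when the call began, along the tool's axes at that moment; what a row does not reach only later rows make up. A row lasts 1/12 s, in which the tool goes at most 0.0417 m and 7.16 degrees, less where a joint would pass 70% of its speed; a pose out of reach is approached as far as the arm can. The fingers move at their own pace and stop on an object; clamp_n is the grip in N (left out, the last holds). Time passes only in rows, so rows that do not move let the fingers close. The tool returns the time, the measured TCP pose, the force, the opening and the grip force at its end. only (a regular expression) keeps the lines of the reply that match it, lines (a string "A,B") keeps lines A to B, and quiet returns only ok. Input that does not fit is refused with a message, and nothing moves.
- bot.get_obs(): the state, without advancing time (a new reading comes with each control period).
- bot.camera(name): name is "scene" or "top" or "wrist"; returns the picture (384x512x3 uint8, blue, green, red); there is no depth.
- bot.camera_info(name): a dict with "mtx" (3x3 intrinsics, pixels), "extrinsics" (4x4, takes a point from camera to world coordinates). Camera axes: x right, y down, z forward; pixel columns grow to the right and rows downward; lengths in m; the calibration is good to about 2 mm. The wrist camera is an equidistant fisheye: a pixel r from the principal point sees the ray r / f radians off the axis. A picture is of the moment at which its call begins: read the wrist's pose just before it. camera_info takes no time and is no camera call; for the wrist camera it gives the pose at the moment of the call.
- bot.job_done(): hands the job in; it is judged then, once.
The state is a dict: "time": time; "q": joint angles; "qd": joint speeds; "joint_efforts": joint torques, N m; "ee_pos": TCP position; "tcp_rot": TCP orientation; "wrist_force": force on the tool from outside, world axes, zero at the start; "torque": the same for the moment, N m; "opening": finger opening in m; "grasp_force": force on a finger pad.
Only numpy, scipy, OpenCV 4.12 (cv2) and the standard library are available. Lean on these libraries where they do the work, as an engineer would, in place of code of your own. Each camera call takes 0.05 s, during which the arm holds its last target. There are 200 camera calls.

## Task

First swing the magnifier arm so that its lens is centred over the petri dish, while the nut is still loose. Then lock it: turn the castle nut on top of the pillar clockwise by its lever until the lever has passed the washer's tongue (that is tight), and a little further until the next pair of slots lines up with the cotter hole across the spindle end, and leave it there with the lens still over the dish. Do not shift the dish, the beaker or the foil stacks.

Things in the scene. Friction and masses are not known exactly. Their poses are not given: they have to be found in the camera images.
- stand: Fixed grey magnifier stand: round base 140 mm across, 22 mm high, upright pillar 32 mm across. Origin on the table under the pillar axis; z up. On the pillar, from below: the swing arm (hub 52 mm across, 114 to 148 mm up), a steel washer with a tongue, the castle nut with its lever, the spindle end.
- tongue (a point): End of the steel tongue of the washer (washer 68 mm across, 150 to 154 mm up), fixed to the stand: 14 mm wide, ends 64 mm from the pillar axis and points at -1.92 rad in the stand's frame (clockwise from its x axis, seen from above).
- swing (a joint): Magnifier arm's angle, rad, grows anticlockwise seen from above, 0 to 1.9. The arm points along 0.35 + this value, measured anticlockwise from the stand's x axis. Friction-held (about 0.25 N m), stays where released.
- lens (a point): Centre of the round lens in its black rim (rim 104 mm across, 12 mm thick, solid), on the end of the arm, 175 mm from the pillar axis and 140 mm above the table.
- bar_push (a point): On the arm's free bar, 105 mm from the pillar axis and 140 mm above the table; the bar is 14 mm wide, 14 mm high, and free from 26 to 123 mm from the axis. x axis along the arm, outwards. A finger can push it sideways here. With a gripper pointing down, stay out here: the nut and lever stand above the arm nearer the axis.
- foot: Fixed round lamp foot, 110 mm across, 30 mm high, that carries the dish. This body's origin is on the table at the pillar axis; its x axis points from there to the middle of the foot, 175 mm away, which is where the lens must come.
- dish: Loose closed petri dish, 90 mm across, 15 mm high, standing in the middle of the foot, its underside 30 mm above the table, so its top is 88 mm below the lens rim. Origin at the centre of its underside.
- nut (a joint): Turn of the castle nut, rad, grows clockwise seen from above (tightening), 0 to 3.05. The lever points at minus this value in the stand's frame (anticlockwise positive). Its centreline passes the tongue's at 1.92: beyond that the nut is tight. 3.05 is the end of the thread. Friction about 0.25 N m all the way, stays where released.
- nut_top (a point): Steel castle nut, 72 mm across, 158 to 198 mm above the table, with six teeth up to 214 mm and between them six slots, 9 mm wide inside and 21 outside, 60 degrees apart. Point on the axis at the teeth's top. x axis along the lever, which is also the direction of one pair of facing slots: the pair that meets the hole first after tight.
- lever_push (a point): On the nut's lever, 82 mm from the axis, 180 mm above the table: a round steel bar 12 mm thick from the nut to a black ball (22 mm across) centred 100 mm from the axis. x axis outwards. A finger can push it sideways here: below are only the arm's hub (148 mm), its bar and lens (147 mm) and the tongue, which ends at 64 mm from the axis.
- spindle: Fixed dark spindle end, 30 mm across, standing out of the nut to 228 mm above the table. A 6 mm cotter hole crosses it along this body's x axis, 208 mm above the table, level with the slots; a pale line on its end face shows the same direction. Origin on the axis, 198 mm above the table.
- beaker: Loose glass beaker, 80 mm across, 95 mm high, with two scalpels standing in it up to 165 mm, to the right of the stand. Origin at the centre of its underside.
- foil_a: Loose stack of three foil-wrapped dishes, 94 mm across, 51 mm high, left. Origin at the centre of its underside.
- foil_b: Loose stack of two foil-wrapped dishes, 94 mm across, 34 mm high, left, farther off. Origin at the centre of its underside.

How it is judged:
By the outcome, as a careful person would: the job done as asked, in the order asked, and still so for the second after the job is handed in, with the robot touching nothing.
It also fails if it takes over 54 s, if anything falls off the work surface, if the arm or the gripper's body presses on something with over 40 N, if the wrist force passes 120 N, or if a joint passes its speed limit or range.

## Working session

There is one attempt and no reset: what is moved stays moved. The work goes in short steps, Python scripts to look and compute and a tool call to move; the robot and the scene stay as the last step left them, time stands still between calls to the robot, and variables do not carry over. Pictures are saved under pics/ and viewed, at most 11 in all, crops included, and the job is handed in when it is done.

```bash
ls; mkdir -p pics
```

Run:
```python
from workcell import bot
import cv2,numpy as np
o=bot.get_obs();print(o['time'],o['ee_pos'],o['tcp_rot'],o['opening'])
for n in['top','scene']:
    cv2.imwrite(f'pics/{n}0.png',bot.camera(n)); i=bot.camera_info(n);print(np.round(i['mtx'],1).tolist(),np.round(i['extrinsics'],4).tolist())
```

```text
pics
workcell.py
0.0 [0.15659063 0.52702135 0.25560281] [-1.79924490e+02  1.59317639e-03  1.63453862e+02] 0.08537374935925923
[[486.8, 0.0, 253.9], [0.0, 486.8, 190.5], [0.0, 0.0, 1.0]] [[0.0193, -0.9847, 0.1734, 0.3881], [-0.9998, -0.0189, 0.004, -0.0085], [-0.0006, -0.1734, -0.9848, 1.4227], [0.0, 0.0, 0.0, 1.0]]
[[428.3, 0.0, 254.7], [0.0, 428.3, 189.8], [0.0, 0.0, 1.0]] [[-0.197, 0.8915, -0.408, 1.0347], [0.9804, 0.1823, -0.0751, 0.083], [0.0075, -0.4148, -0.9099, 1.0899], [0.0, 0.0, 0.0, 1.0]]
```

View pics/top0.png

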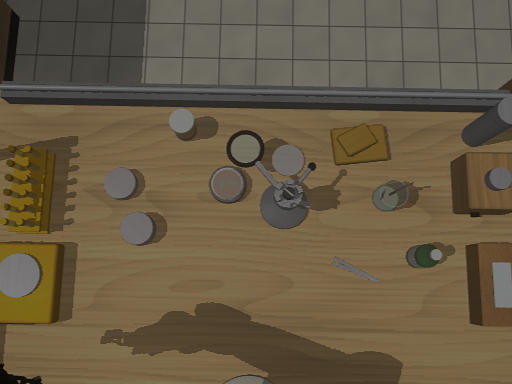

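View pics/scene0.png

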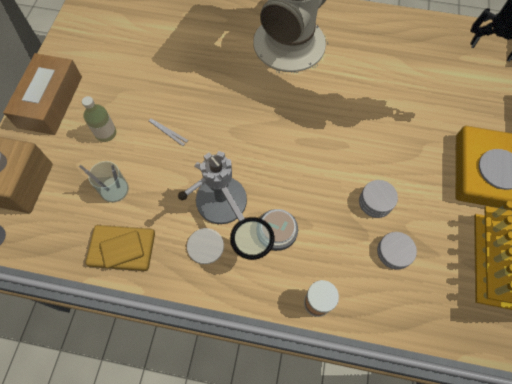

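Create h.py:
```python
from workcell import bot
import numpy as np,cv2
def ray(n,px,z):
    i=bot.camera_info(n);E=np.array(i['extrinsics']);d=E[:3,:3]@np.linalg.inv(i['mtx'])@np.array([px[0],px[1],1.]);c=E[:3,3]
    return (c+d*(z-c[2])/d[2])
def proj(n,P):
    i=bot.camera_info(n);E=np.array(i['extrinsics']);p=E[:3,:3].T@(np.asarray(P)-E[:3,3]);p=np.array(i['mtx'])@p;return p[:2]/p[2]
```

Run:
```python
import cv2,numpy as np
a=cv2.imread('pics/top0.png')[120:240,190:340];b=cv2.imread('pics/scene0.png')[140:270,165:305]
cv2.imwrite('pics/c0.png',cv2.resize(a,None,fx=5,fy=5,interpolation=cv2.INTER_CUBIC))
cv2.imwrite('pics/c1.png',cv2.resize(b,None,fx=4.5,fy=4.5,interpolation=cv2.INTER_CUBIC))
from h import ray
for n,px,z in[('top',(245,149),.14),('top',(228,185),.045),('top',(284,205),.022),('top',(289,187),.228),('top',(312,167),.18),
 ('scene',(252,238),.14),('scene',(278,229),.045),('scene',(183,196),.18),('scene',(216,160),.228)]: print(n,px,ray(n,px,z).round(3))
```

```text
top (245, 149) [0.728 0.023 0.14 ]
top (228, 185) [0.645 0.072 0.045]
top (284, 205) [ 0.594 -0.091  0.022]
top (289, 187) [ 0.609 -0.091  0.228]
top (312, 167) [ 0.672 -0.154  0.18 ]
scene (252, 238) [0.73  0.023 0.14 ]
scene (278, 229) [0.663 0.077 0.045]
scene (183, 196) [ 0.675 -0.152  0.18 ]
scene (216, 160) [ 0.593 -0.089  0.228]
```

View pics/c0.png

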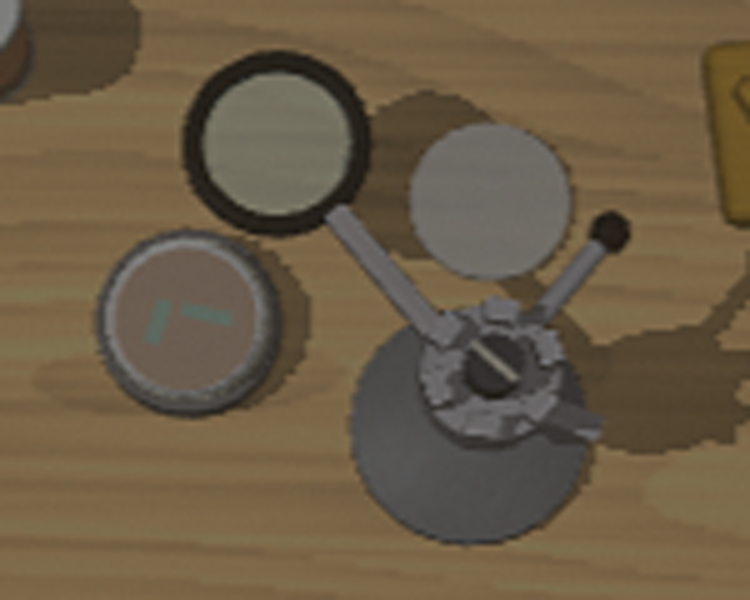

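View pics/c1.png

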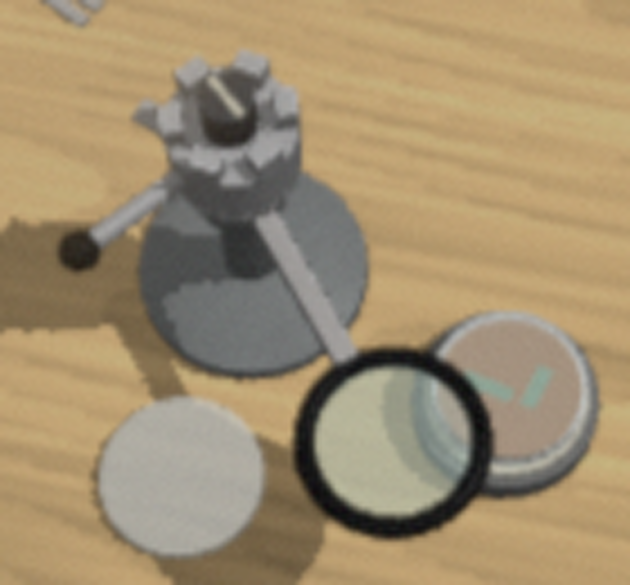

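The views show the lens at about top (245,149), the dish on its foot at (227,184), the spindle end at (289,193), the lever ball at (312,166), the tongue at (310,206), and a pale disc of unknown height at (288,160). I'll work out positions and angles from both views.

Add to h.py:
```python
def T(p): return (p[0]/5+190,p[1]/5+120)
def S(p): return (p[0]/4.5+165,p[1]/4.5+140)
```

Run:
```python
from h import *
for nm,a,b,z in[('spindle',(497,366),(225,100),.228),('lens',(277,143),(392,442),.146),('ball',(610,231),(79,250),.18),('dish',(184,320),(516,392),.045),('line0',(472,343),(210,78),.228),('line1',(520,383),(242,116),.228),('white0',(491,201),(181,475),.0),('white',(491,201),(181,475),.1),('base',(472,434),(253,265),.022),('tongue',(594,430),(146,112),.152)]:
    print(nm,ray('top',T(a),z).round(4),ray('scene',S(b),z).round(4))
```

```text
spindle [ 0.5934 -0.0924  0.228 ] [ 0.5987 -0.0903  0.228 ]
lens [0.7276 0.0217 0.146 ] [0.7328 0.0234 0.146 ]
ball [ 0.6744 -0.1543  0.18  ] [ 0.6746 -0.153   0.18  ]
dish [0.6483 0.0753 0.045 ] [0.657  0.0807 0.045 ]
line0 [ 0.6048 -0.0798  0.228 ] [ 0.5879 -0.1007  0.228 ]
line1 [ 0.5851 -0.1039  0.228 ] [ 0.6058 -0.0798  0.228 ]
white0 [ 0.733  -0.1041  0.    ] [ 0.7306 -0.103   0.    ]
white [ 0.7087 -0.0974  0.1   ] [ 0.7585 -0.0859  0.1   ]
base [ 0.5885 -0.0926  0.022 ] [ 0.6006 -0.0888  0.022 ]
tongue [ 0.5732 -0.149   0.152 ] [ 0.5762 -0.1462  0.152 ]
```

Add to h.py:
```python
from scipy.spatial.transform import Rotation as R
def to(*Ps):
    o=bot.get_obs();r=R.from_euler('xyz',o['tcp_rot'],degrees=True)
    print('t',round(o['time'],2),'pos',o['ee_pos'].round(4),'yaw',round(o['tcp_rot'][2],1),'q6',o['q'][5].round(1),'F',o['wrist_force'].round(1))
    for P in Ps: print('d',r.inv().apply(np.array(P)-o['ee_pos']).round(4))
```

```bash
python3 -c "
from h import *
to((.697,-.05,.256))"
```

```text
t 0.1 pos [0.1566 0.5271 0.2556] yaw 163.5 q6 90.0 F [-0.5 -0.   1. ]
d [-6.824e-01 -3.992e-01  1.000e-04]
```
Distance .79 => 19 rows. Rows relative to call start along tool axes at start — if I turn first the axes change. So translate first in 4 calls of 5 rows w/o turning, then turn? Or do turning within: rows relative to the start pose each. Combined: but axes change after each call. Simple: translate commands first, then turn -60 in 2 calls (turn in place, height 0.256). Each call: 5 rows; dividing: direction unit (-.863,-.505)*0.0417=(-.036,-.021). Total rows 19. Per call 5 rows: (-.18,-.105).

The rows are not in the units I measure in: shifts go in units of 50 mm. I convert before sending: -0.105 m is -2.1, -0.175 m is -3.5.

>>> shift_gripper --deltas '[[[-0.7,-0.4,0],0,0],[[-1.4,-0.82,0],0,0],[[-2.1,-1.22,0],0,0],[[-2.8,-1.64,0],0,0],[[-3.5,-2.04,0],0,0]]' --clamp_n 30

```text
time: 0.52
ee_pos: [0.296, 0.3779, 0.256]
tcp_rot: [-180.0, -0.0, 163.5]
wrist_force: [0.9, 0.0, -0.3]
opening: 0.0258
grasp_force: 0.0
```

>>> shift_gripper --deltas '[[[-0.7,-0.4,0],0,0],[[-1.4,-0.82,0],0,0],[[-2.1,-1.22,0],0,0],[[-2.8,-1.64,0],0,0],[[-3.5,-2.04,0],0,0]]'

```text
time: 0.93
ee_pos: [0.4349, 0.2301, 0.2562]
tcp_rot: [-180.0, -0.0, 163.4]
wrist_force: [0.2, 1.3, 0.8]
opening: 0.0001
grasp_force: 0.0
```

>>> shift_gripper --deltas '[[[-0.7,-0.4,0],0,0],[[-1.4,-0.82,0],0,0],[[-2.1,-1.22,0],0,0],[[-2.8,-1.64,0],0,0],[[-3.5,-2.04,0],0,0]]'

```text
time: 1.35
ee_pos: [0.5737, 0.0824, 0.256]
tcp_rot: [-180.0, -0.0, 163.4]
wrist_force: [0.2, 0.6, 0.4]
opening: 0.0002
grasp_force: 0.0
```

```bash
python3 -c "
from h import *
to((.697,-.05,.256))"
```

```text
t 1.35 pos [0.5737 0.0824 0.256 ] yaw 163.4 q6 24.7 F [0.2 0.6 0.4]
d [-0.1559 -0.0917 -0.    ]
```

>>> shift_gripper --deltas '[[[-0.7,-0.4,0],-7,0],[[-1.4,-0.82,0],-14,0],[[-2.1,-1.22,0],-21,0],[[-2.8,-1.64,0],-28,0],[[-3.12,-1.84,0],-35,0]]'

```text
time: 1.77
ee_pos: [0.698, -0.052, 0.2541]
tcp_rot: [180.0, -0.1, -161.3]
wrist_force: [-0.1, 0.2, 0.1]
opening: 0.0001
grasp_force: 0.0
```

>>> shift_gripper --deltas '[[[0,0,0],-7,0],[[0,0,0],-14,0],[[0,0,0],-21,0],[[0,0,0],-25,0],[[0,0,0],-25,0]]'

```text
time: 2.18
ee_pos: [0.6961, -0.0484, 0.2556]
tcp_rot: [180.0, -0.0, -136.4]
wrist_force: [-0.7, 0.1, 0.2]
opening: -0.0001
grasp_force: 0.0
```

```bash
python3 -c "
from h import *
to((.697,-.05,.157))
cv2.imwrite('pics/s1.png',bot.camera('scene')[120:290,140:320].repeat(4,0).repeat(4,1)[:600])"
```

```text
t 2.18 pos [ 0.6961 -0.0484  0.2556] yaw -136.4 q6 -47.6 F [-0.7  0.1  0.2]
d [ 0.0004 -0.0019  0.0986]
```

View pics/s1.png

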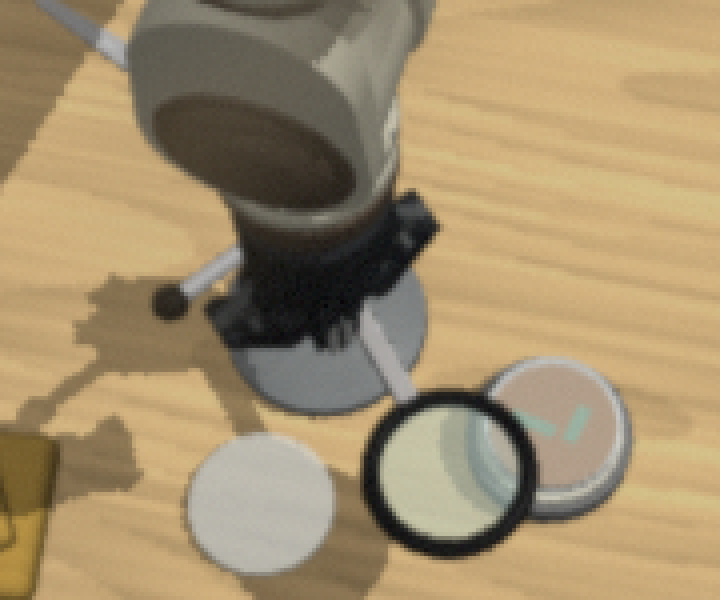

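The scene view shows the fingers clear on the clockwise side of the bar, just left of it at (340,340). The lever ball at (170,300) is well away, so I'll descend.

Converted, 0.0985 m is 1.97, 0.08 m is 1.6.

>>> shift_gripper --deltas '[[[0,-0.04,0.8],0,0],[[0,-0.04,1.6],0,0],[[0,-0.04,1.97],0,0],[[0,-0.04,1.97],0,0]]'

```text
time: 2.57
ee_pos: [0.6952, -0.0495, 0.1516]
tcp_rot: [179.6, -0.3, -136.7]
wrist_force: [-0.4, 0.1, -0.2]
opening: 0.0001
grasp_force: 0.0
```

```bash
python3 -c "
from h import *
A=np.array([.596,-.091])
P=[]
for f in (45,52,59,65,69,71.5):
    a=np.radians(f);p=A+.103*np.array([np.cos(a),np.sin(a)])+.0215*np.array([np.sin(a),-np.cos(a)]);P.append((*p,.157))
to(*P)"
```

```text
t 2.57 pos [ 0.6952 -0.0495  0.1516] yaw -136.7 q6 -47.4 F [-0.4  0.1 -0.2]
d [-0.0029  0.0194 -0.0053]
d [-0.0044  0.0322 -0.0052]
d [-0.0043  0.045  -0.0051]
d [-0.003   0.0559 -0.005 ]
d [-0.0014  0.0631 -0.005 ]
d [-0.0002  0.0676 -0.0049]
```

Converted, 0.058 m is 1.16, 0.05 m is 1.

>>> shift_gripper --deltas '[[[-0.06,0.26,0],0,0],[[-0.08,0.5,0],-6,0],[[-0.08,0.76,0],-12,0],[[-0.08,1,0],-18,0],[[-0.06,1.16,0],-22,0]]'

```text
time: 2.98
ee_pos: [0.6601, -0.005, 0.1601]
tcp_rot: [-179.8, 0.0, -114.3]
wrist_force: [1.3, -2.4, -0.7]
opening: 0.0002
grasp_force: 1.4
```

>>> shift_gripper --deltas '[[[0,0,0],0,0],[[0,0,0],0,0]]'

```text
time: 3.15
ee_pos: [0.6602, -0.0053, 0.1597]
tcp_rot: [-179.9, 0.1, -114.7]
wrist_force: [-0.4, 0.0, -0.6]
opening: 0.0001
grasp_force: 0.0
```

```bash
python3 -c "
from h import *
to((.697,-.05,.157))
cv2.imwrite('pics/s2.png',cv2.resize(bot.camera('scene')[120:270,140:320],None,fx=4,fy=4))
cv2.imwrite('pics/t2f.png',bot.camera('top'))"
```

```text
t 3.15 pos [ 0.6602 -0.0053  0.1597] yaw -114.7 q6 -65.7 F [-0.4  0.  -0.6]
d [ 0.0252 -0.0521  0.0028]
```

View pics/s2.png

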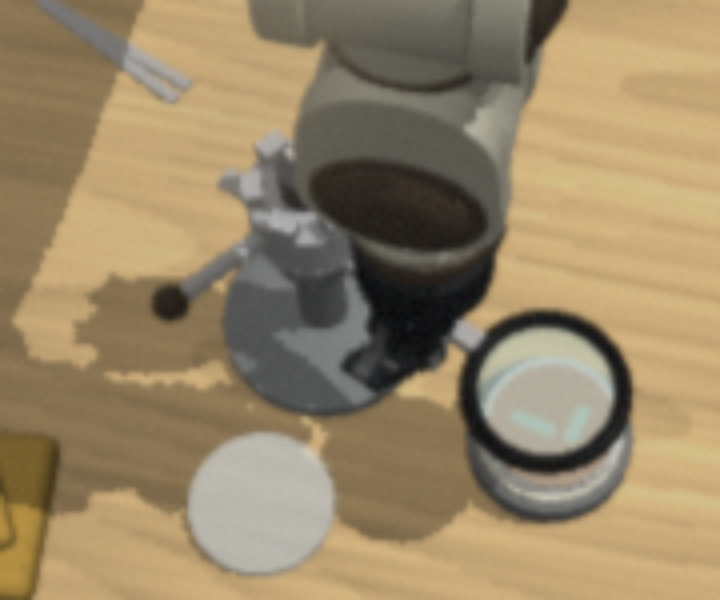

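Run:
```python
from h import *
l=ray('scene',(140+546/4,120+390/4),.146);d=ray('scene',(279.7,227.1),.045)
A=np.array([.5975,-.0905]);
for p in(l,d): v=p[:2]-A;print(p.round(4),np.degrees(np.arctan2(v[1],v[0])),np.hypot(*v))
im=cv2.imread('pics/t2f.png')
for nm,m in(('pink',cv2.inRange(cv2.cvtColor(cv2.imread('pics/top0.png'),cv2.COLOR_BGR2HSV)[160:210,205:255],(0,30,60),(14,120,200))),):
    x,y=np.nonzero(m)[::-1];print(nm,len(x),x.mean()+205,y.mean()+160)
cv2.imwrite('pics/t2.png',cv2.resize(im[110:230,190:340],None,fx=5,fy=5,interpolation=cv2.INTER_CUBIC))
```

```text
[0.6714 0.0695 0.146 ] 65.20442933455544 0.1762444180659557
[0.6569 0.0808 0.045 ] 70.86772991027966 0.18132378822237313
pink 487 226.7864476386037 183.1170431211499
```

View pics/t2.png

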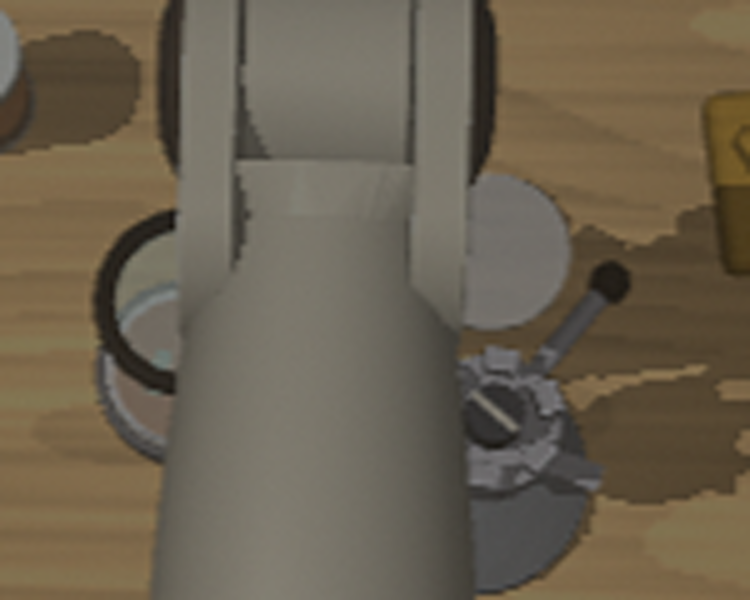

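The lens is now at 65.2°, and the dish is at about 71.4° (lens centre in scene (276,217), dish pixel in top (227,183)). I'll push about 6° more.

Converted, 0.0115 m is 0.23, 0.006 m is 0.12.

>>> shift_gripper --deltas '[[[-0.02,0.12,0],-3,0],[[-0.04,0.23,0],-6,0],[[-0.04,0.23,0],-6,0],[[-0.04,0.23,0],-6,0]]'

```text
time: 3.58
ee_pos: [0.6504, 0.0008, 0.158]
tcp_rot: [-180.0, 0.0, -108.7]
wrist_force: [0.6, 0.1, 0.6]
opening: 0.0003
grasp_force: 0.0
```

Run:
```python
from h import *
im=bot.camera('scene')
m=cv2.inRange(im[180:260,250:310],(0,0,0),(45,45,45))
cs,_=cv2.findContours(m,cv2.RETR_EXTERNAL,cv2.CHAIN_APPROX_NONE)
e=cv2.fitEllipse(max(cs,key=cv2.contourArea));print(e)
c=(e[0][0]+250,e[0][1]+180);l=ray('scene',c,.144)
v=l[:2]-[.5975,-.0905];print(c,l,np.degrees(np.arctan2(v[1],v[0])),np.hypot(*v))
m=cv2.inRange(cv2.imread('pics/s2.png'),(0,0,0),(45,45,45))[280:500,440:660]
cs,_=cv2.findContours(m,cv2.RETR_EXTERNAL,cv2.CHAIN_APPROX_NONE);print(cv2.fitEllipse(max(cs,key=cv2.contourArea)))
to((.6,-.09,.157))
```

```text
((29.785505294799805, 32.18816375732422), (37.87735366821289, 40.45895767211914), 97.22442626953125)
(279.7855052947998, 212.18816375732422) [0.6558436  0.07473598 0.144     ] 70.5522521876042 0.17523385271039327
((105.17366790771484, 112.77058410644531), (155.1409912109375, 165.10684204101562), 90.16471099853516)
t 3.63 pos [0.6504 0.0008 0.1579] yaw -108.7 q6 -71.2 F [ 0.2  0.2 -0.2]
d [0.1022 0.0186 0.0008]
```

>>> shift_gripper --deltas '[[[0,0.02,0],0,0],[[0,0.03,0],0,0],[[0,0.03,0],0,0]]'

```text
time: 3.88
ee_pos: [0.649, 0.0013, 0.1577]
tcp_rot: [-180.0, 0.0, -108.6]
wrist_force: [2.0, -1.0, 0.1]
opening: -0.0002
grasp_force: 1.2
```

>>> shift_gripper --deltas '[[[0,-0.3,0],0,0],[[0,-0.5,0],0,0],[[0,-0.5,-0.8],0,0],[[0,-0.5,-1.6],0,0],[[0,-0.5,-2],0,0]]'

```text
time: 4.3
ee_pos: [0.6725, -0.0065, 0.2622]
tcp_rot: [-179.8, 0.1, -108.6]
wrist_force: [0.3, 0.2, 1.0]
opening: -0.0002
grasp_force: 0.0
```

```bash
python3 -c "
from h import *
to((.682,-.1155,.258),(.682,-.1155,.196))"
```

```text
t 4.3 pos [ 0.6725 -0.0065  0.2622] yaw -108.6 q6 -72.0 F [0.3 0.2 1. ]
d [ 0.1003 -0.0438  0.0042]
d [ 0.1004 -0.0436  0.0662]
```

>>> shift_gripper --deltas '[[[0.68,-0.3,0],-7,0],[[1.36,-0.6,0],-14,0],[[2,-0.88,0],-21,0],[[2,-0.88,0],-28,0],[[2,-0.88,0],-35,0]]'

```text
time: 4.72
ee_pos: [0.6821, -0.1176, 0.2571]
tcp_rot: [179.9, 0.0, -73.4]
wrist_force: [0.7, -0.4, -0.1]
opening: -0.0002
grasp_force: 0.0
```

>>> shift_gripper --deltas '[[[0,0,0],-7,0],[[0,0,0],-14,0],[[0,0,0],-21,0],[[0,0,0],-24,0],[[0,0,0],-24,0]]'

```text
time: 5.13
ee_pos: [0.6822, -0.1152, 0.2576]
tcp_rot: [180.0, 0.0, -49.4]
wrist_force: [0.7, 0.1, 0.7]
opening: 0.0003
grasp_force: 0.0
```

Run:
```python
from h import *
to((.682,-.1155,.196))
im=bot.camera('scene')
m=cv2.inRange(im[180:260,250:310],(0,0,0),(45,45,45))
cs,_=cv2.findContours(m,cv2.RETR_EXTERNAL,cv2.CHAIN_APPROX_NONE)
e=cv2.fitEllipse(max(cs,key=cv2.contourArea))
c=(e[0][0]+250,e[0][1]+180);l=ray('scene',c,.144)
v=l[:2]-[.5975,-.0905];print(c,l,np.degrees(np.arctan2(v[1],v[0])),np.hypot(*v))
```

```text
t 5.13 pos [ 0.6822 -0.1152  0.2576] yaw -49.4 q6 -140.1 F [0.7 0.1 0.7]
d [0.0001 0.0003 0.0616]
(280.0826473236084, 211.6706600189209) [0.65440371 0.07519898 0.144     ] 71.04669841216283 0.17519756278985457
```

Converted, 0.0615 m is 1.23, 0.058 m is 1.16.

>>> shift_gripper --deltas '[[[0,0,0.8],0,0],[[0,0,1.16],0,0],[[0,0,1.23],0,0],[[0,0,1.23],0,0]]'

```text
time: 5.52
ee_pos: [0.6816, -0.1151, 0.195]
tcp_rot: [179.9, 0.1, -49.6]
wrist_force: [-0.7, 0.3, 1.0]
opening: 0.0001
grasp_force: 0.0
```

```bash
python3 -c "
from h import *
A=np.array([.596,-.091])
P=[]
for f in (-40,-48,-56,-64,-72):
    a=np.radians(f);p=A+.080*np.array([np.cos(a),np.sin(a)])+.0205*np.array([-np.sin(a),np.cos(a)]);P.append((*p,.196))
to(*P)"
```

```text
t 5.52 pos [ 0.6816 -0.1151  0.195 ] yaw -49.6 q6 -139.9 F [-0.7  0.3  1. ]
d [ 0.0017  0.016  -0.0009]
d [ 0.0056  0.0268 -0.0009]
d [ 0.008   0.0381 -0.0009]
d [ 0.0088  0.0496 -0.0009]
d [ 0.008   0.0611 -0.0009]
```

>>> shift_gripper --deltas '[[[0.04,0.3,-0.02],0,0],[[0.11,0.54,-0.02],2,0],[[0.16,0.76,-0.02],8,0],[[0.18,0.99,-0.02],15,0],[[0.16,1.22,-0.02],22,0]]'

```text
time: 5.93
ee_pos: [0.6416, -0.1614, 0.1996]
tcp_rot: [-179.8, -0.1, -72.0]
wrist_force: [2.9, 4.0, 1.0]
opening: -0.0001
grasp_force: 2.0
```

```bash
python3 -c "
from h import *
A=np.array([.596,-.091])
P=[]
for f in (-80,-88,-96,-104,-112):
    a=np.radians(f);p=A+.080*np.array([np.cos(a),np.sin(a)])+.0205*np.array([-np.sin(a),np.cos(a)]);P.append((*p,.196))
to(*P)"
```

```text
t 5.93 pos [ 0.6416 -0.1614  0.1996] yaw -72.0 q6 -122.1 F [2.9 4.  1. ]
d [0.001  0.0125 0.0036]
d [0.0015 0.024  0.0035]
d [0.0004 0.0354 0.0035]
d [-0.0023  0.0466  0.0034]
d [-0.0066  0.0574  0.0034]
```

>>> shift_gripper --deltas '[[[0.02,0.25,0.02],7,0],[[0.03,0.48,0.02],14,0],[[0,0.71,0.02],21,0],[[-0.04,0.93,0.02],28,0],[[-0.13,1.15,0.02],35,0]]'

```text
time: 6.35
ee_pos: [0.5853, -0.1738, 0.1991]
tcp_rot: [-179.7, 0.0, -107.1]
wrist_force: [5.5, 2.1, 1.8]
opening: -0.0003
grasp_force: 2.4
```

>>> shift_gripper --deltas '[[[0,0,0],0,0],[[0,0,0],0,0]]'

```text
time: 6.52
ee_pos: [0.5846, -0.1735, 0.1982]
tcp_rot: [-179.9, -0.0, -106.5]
wrist_force: [-0.9, -0.6, -0.2]
opening: -0.0003
grasp_force: 0.0
```

Run:
```python
from h import *
A=np.array([.596,-.091])
P=[]
for f in (-118,-124,-127,-130):
    a=np.radians(f);p=A+.080*np.array([np.cos(a),np.sin(a)])+.0205*np.array([-np.sin(a),np.cos(a)]);P.append((*p,.196))
to(*P)
im=bot.camera('scene');cv2.imwrite('pics/s3.png',cv2.resize(im[110:260,150:310],None,fx=4,fy=4,interpolation=cv2.INTER_CUBIC))
```

```text
t 6.52 pos [ 0.5846 -0.1735  0.1982] yaw -106.5 q6 -90.1 F [-0.9 -0.6 -0.2]
d [0.0001 0.0084 0.0022]
d [0.0001 0.017  0.0022]
d [-0.0002  0.0213  0.0021]
d [-0.0008  0.0256  0.0021]
```

View pics/s3.png

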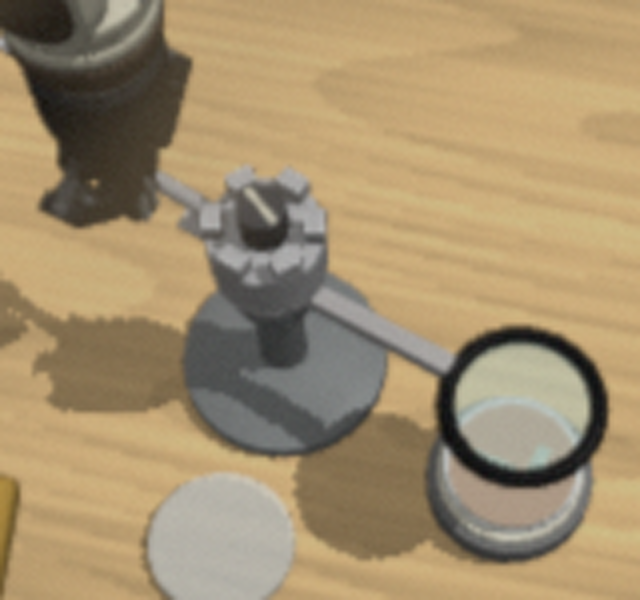

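The lens still sits over the dish, centred at crop (522,405). The lever is just past the tongue, and the slots are about 16° short of the pale line. I'll go on to about -128°, then look.

Converted, 0.0225 m is 0.45, 0.016 m is 0.32.

>>> shift_gripper --deltas '[[[0,0.16,0.02],6,0],[[0,0.32,0.02],12,0],[[0,0.45,0.02],18,0],[[0,0.45,0.02],18,0],[[0,0.45,0.02],18,0]]'

```text
time: 6.98
ee_pos: [0.5634, -0.1667, 0.1956]
tcp_rot: [-180.0, 0.0, -124.3]
wrist_force: [0.6, -0.6, 0.8]
opening: -0.0003
grasp_force: 0.6
```

>>> shift_gripper --deltas '[[[0,-0.6,0],0,0],[[0,-1.2,0],0,0],[[0,-1.2,-0.8],0,0],[[0,-1.2,-1.2],0,0],[[0,-1.2,-1.2],0,0]]'

```text
time: 7.4
ee_pos: [0.6138, -0.2011, 0.2594]
tcp_rot: [-179.7, 0.1, -124.3]
wrist_force: [1.4, 0.1, 0.5]
opening: -0.0003
grasp_force: 0.0
```

Run:
```python
from h import *
to((.6,-.09,.2))
a=cv2.resize(bot.camera('scene')[135:195,165:250],None,fx=9,fy=9,interpolation=cv2.INTER_CUBIC)
b=bot.camera('top');cv2.imwrite('pics/t4f.png',b)
cv2.imwrite('pics/s4.png',a)
cv2.imwrite('pics/t4.png',cv2.resize(b[160:230,240:330],None,fx=8,fy=8,interpolation=cv2.INTER_CUBIC))
```

```text
t 7.4 pos [ 0.6138 -0.2011  0.2594] yaw -124.3 q6 -73.9 F [1.4 0.1 0.5]
d [-0.084   0.0743  0.0592]
```

View pics/s4.png

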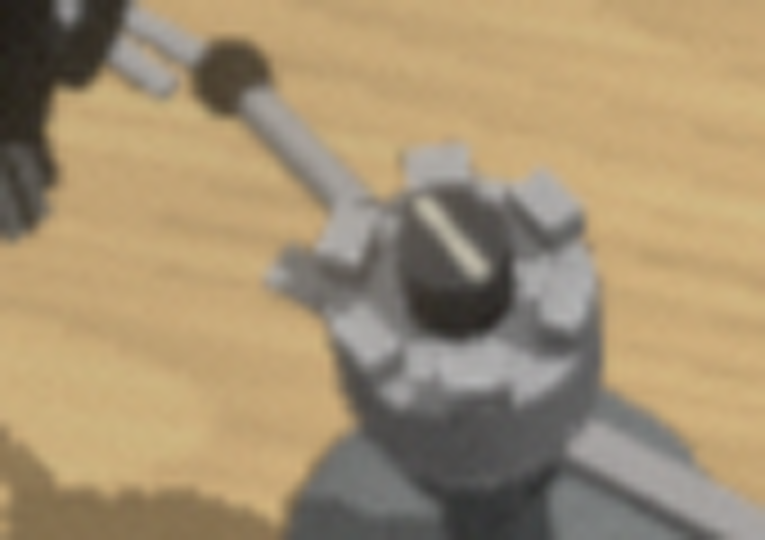

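The scene crop shows the ball at (233,77), the pale line from (424,200) to (482,275), and the lever nearly parallel to it. I'll measure by masks in both views.

Run:
```python
from h import *
def ang(a,b): v=(b-a)[:2];return round(float(np.degrees(np.arctan2(v[1],v[0]))),2)
def s(p): return (165+(p[0]+.5)/9-.5,135+(p[1]+.5)/9-.5)
A=np.array([.5970,-.0910,0])
b=ray('scene',s((233,77)),.18);print('scene ball',b.round(4),ang(A,b),'line',ang(ray('scene',s((482,275)),.228),ray('scene',s((424,200)),.228)))
print('bar',ang(ray('scene',s((340,189)),.18),b), 'proj of axis top',proj('scene',(A[0],A[1],.228)),s((453,230)))
# pale line via PCA, top and initial scene
for n,f,box in(('top','pics/t4f.png',(275,315,178,208)),('top','pics/top0.png',(275,315,178,208)),('scene','pics/scene0.png',(205,226,152,170))):
    im=cv2.imread(f).astype(int)
    x0,x1,y0,y1=box;c=im[y0:y1,x0:x1];d=(c[:,:,2]-c[:,:,0])
    m=(d>22)&(c[:,:,2]>110) 
    ys,xs=np.nonzero(m)
    if len(xs)<4: print(n,f,len(xs));continue
    pts=np.float32(np.c_[xs+x0,ys+y0]);vx,vy,cx,cy=cv2.fitLine(pts,cv2.DIST_HUBER,0,.01,.01).ravel()
    print(n,f,len(xs),(cx,cy),ang(ray(n,(cx,cy),.228),ray(n,(cx+8*vx,cy+8*vy),.228)))
```

```text
scene ball [ 0.5348 -0.1714  0.18  ] -127.72 line -132.8
bar -126.95 proj of axis top [214.86444693 161.53450692] (214.88888888888889, 160.11111111111111)
top pics/t4f.png 242 (np.float32(299.28833), np.float32(181.27652)) -97.86
top pics/top0.png 147 (np.float32(298.4191), np.float32(181.00784)) -95.63
scene pics/scene0.png 43 (np.float32(214.18964), np.float32(153.00159)) 101.41
```

View pics/t4.png

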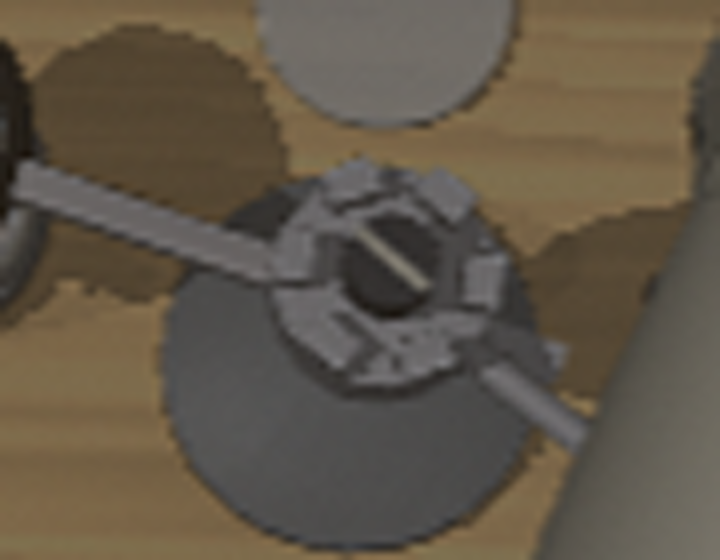

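Run:
```python
from h import *
def ang(a,b): v=(b-a)[:2];return round(float(np.degrees(np.arctan2(v[1],v[0]))),2)
def t(p): return (240+(p[0]+.5)/8-.5,160+(p[1]+.5)/8-.5)
def linefit(n,ims,c,r):
    for k in range(4):
        g=np.mean([i.astype(float).mean(2) for i in ims],0);yy,xx=np.mgrid[:384,:512];d=(np.hypot(xx-c[0],yy-c[1])<r)
        w=np.clip(g-(np.median(g[d])+20),0,None)*d
        c=((w*xx).sum()/w.sum(),(w*yy).sum()/w.sum())
    X=np.c_[(xx-c[0])[d],(yy-c[1])[d]];W=w[d];e,V=np.linalg.eigh((X*W[:,None]).T@X);v=V[:,1]
    print(n,'line',np.round(c,2),e.round(),ang(ray(n,c,.228),ray(n,(c[0]+8*v[0],c[1]+8*v[1]),.228)))
linefit('top',[cv2.imread(f'pics/{f}.png') for f in('top0','t4f')],(289.2,192.5),5)
linefit('scene',[cv2.imread('pics/scene0.png')]+[bot.camera('scene') for _ in range(4)],(214.8,161),5)
print('top lever',ang(ray('top',t((490,370)),.18),ray('top',t((578,437)),.18)))
```

```text
top line [289.24 192.41] [ 128. 4435.] 50.11
scene line [214.69 160.85] [ 425. 9494.] 48.96
top lever -126.81
```

The hole runs along -130.4° and the lever sits at -127.2°, so I'll push 3.2° further (about 4.6 mm).

Converted, 0.06 m is 1.2, 0.05 m is 1.

>>> shift_gripper --deltas '[[[0,0,0.8],0,0],[[0,0,1.2],0,0],[[0,0.6,1.2],0,0],[[0,1,1.2],0,0],[[0,1,1.2],0,0]]'

```text
time: 8.12
ee_pos: [0.5684, -0.1704, 0.1943]
tcp_rot: [179.8, -0.0, -124.5]
wrist_force: [-0.9, 0.6, 0.3]
opening: 0.0
grasp_force: 0.0
```

>>> shift_gripper --deltas '[[[0,0.2,0],0,0],[[0,0.25,0],1.5,0],[[0,0.29,0],3,0],[[0,0.29,0],3,0],[[0,0.29,0],3,0]]'

```text
time: 8.53
ee_pos: [0.5593, -0.1642, 0.1951]
tcp_rot: [-180.0, -0.0, -127.5]
wrist_force: [0.6, -1.3, 1.0]
opening: 0.0003
grasp_force: 0.7
```

>>> shift_gripper --deltas '[[[0,-0.6,0],0,0],[[0,-1.2,0],0,0],[[0,-1.2,-0.8],0,0],[[0,-1.4,-1.6],0,0],[[0,-2,-1.6],0,0]]'

```text
time: 8.95
ee_pos: [0.6384, -0.2242, 0.2847]
tcp_rot: [-179.5, 0.2, -127.4]
wrist_force: [0.7, -0.2, 3.0]
opening: -0.0004
grasp_force: 0.0
```

Run:
```python
from h import *
to((.6,-.09,.2))
a=bot.camera('scene');cv2.imwrite('pics/s5f.png',a);cv2.imwrite('pics/t5f.png',bot.camera('top'))
m=cv2.inRange(a[180:260,250:310],(0,0,0),(45,45,45))
cs,_=cv2.findContours(m,cv2.RETR_EXTERNAL,cv2.CHAIN_APPROX_NONE)
e=cv2.fitEllipse(max(cs,key=cv2.contourArea));c=(e[0][0]+250,e[0][1]+180);l=ray('scene',c,.144)
v=l[:2]-[.5975,-.0905];print(l,np.degrees(np.arctan2(v[1],v[0])))
cv2.imwrite('pics/s5.png',cv2.resize(a[130:260,165:310],None,fx=4.5,fy=4.5,interpolation=cv2.INTER_CUBIC))
g=cv2.inRange(a[136:152,184:203],(0,0,0),(70,70,85));ys,xs=np.nonzero(g);print('ball',len(xs),xs.mean()+184,ys.mean()+136)
b=ray('scene',(xs.mean()+184,ys.mean()+136),.18);print(b,np.degrees(np.arctan2(b[1]+.091,b[0]-.597)))
```

```text
t 8.95 pos [ 0.6384 -0.2242  0.2847] yaw -127.4 q6 -71.9 F [ 0.7 -0.2  3. ]
d [-0.0829  0.1128  0.084 ]
[0.65426313 0.07511243 0.144     ] 71.08101434242681
ball 6 190.66666666666666 142.5
[ 0.53304197 -0.17128536  0.18      ] -128.54200865643804
```

View pics/s5.png

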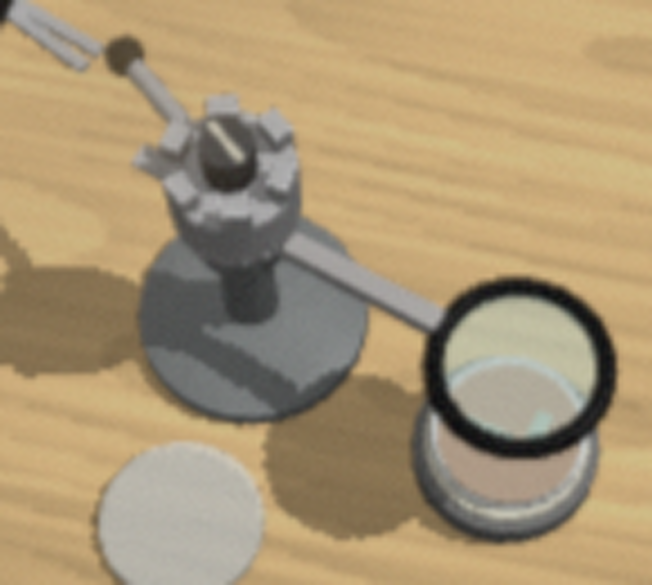

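Run:
```python
from h import *
a=cv2.imread('pics/s5f.png')[134:152,184:203];g=a.max(2)<105;ys,xs=np.nonzero(g);print(len(xs))
for p in((xs.mean()+184,ys.mean()+134),(165+124.5/4.5-.5,130+55.5/4.5-.5)):
    b=ray('scene',p,.18);print(np.round(p,2),b.round(4),np.degrees(np.arctan2(b[1]+.091,b[0]-.597)))
```

```text
37
[191.78 141.7 ] [ 0.5303 -0.1692  0.18  ] -130.47034150268524
[192.17 141.83] [ 0.5305 -0.1682  0.18  ] -130.76808386141593
```

>>> shift_gripper --deltas '[[[0,0,0],0,0],[[0,0,0],0,0]]'

```text
time: 9.22
ee_pos: [0.6382, -0.2246, 0.2743]
tcp_rot: [179.9, -0.0, -127.5]
wrist_force: [-0.4, 0.7, -0.0]
opening: -0.0001
grasp_force: 0.0
```

```bash
python3 -c "
from workcell import bot
print(bot.job_done())"
```

```text
the job is handed in; nothing more can be done
None
```

I handed the job in at 9.2 s: the lens is at 71.1° against the dish's 71.4° (about 1 mm off), and the lever is past the tongue at -130.5° against the cotter hole's -130.4°, both as measured in the camera images; the gripper is clear of everything, and I saw no contact with the dish, beaker or foil stacks.

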